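Take the inspection lamp from its charger and hold it over the shoe

TASK

I want to look inside the loafer standing on the bench for tack points, so give me light: draw the hand lamp straight up out of its charging dock, against the spring catches, then tip it nose-down so that it points steeply down (45 degrees or more below level) at the middle of the shoe's mouth, with the glass 10 to 20 cm from the mouth. Finish holding the lamp still up there in the gripper; it must not touch the shoe, and leave the shoe and everything else on the bench where they are.

Things in the scene. Friction and masses are not known exactly. Their poses are not given: they have to be found in the camera images.
- lamp: rechargeable hand lamp, 0.3 kg (+-25%), standing upright in its dock: grey box body 108 x 58 mm, 26 to 88 mm above the origin; round head 72 mm across with aluminium rim at one end; black handle on top; 138 mm high in all. Origin: centre of the underside of its foot (the lowest 26 mm, 60 (x) x 40 (y) mm). x: the way it shines, z: up when it stands
- lamp_handle (a point): middle of the lamp's handle bar: straight bar along the lamp's x, 100 mm long, 24 mm wide (y), 20 mm high, its middle 128 mm above the lamp's origin, 30 mm of free space under it; flat sides, to be gripped across its width. Axes as the lamp's
- lens (a point): middle of the lamp's glass, 85 mm in front of and 58 mm above the lamp's origin (so 85 mm ahead of and 70 mm below the handle's middle). Axes as the lamp's: x is the beam
- dock: black charging dock screwed to the bench: base plate 150 x 104 x 10 mm with a socket 84 x 72 mm, rim 34 mm above the bench; its pocket, 64 x 44 mm and 24 mm deep, takes the lamp's foot with 2 mm play all round. Origin: centre of its underside; x: the way the docked lamp shines. The seated lamp's origin is 10 mm above the dock's; its foot clears the rim after 24 mm of lift
- catch_left (a joint): sprung catch in the dock's left long side, one of two alike, snapped over a bead on the lamp's foot; travel in m, 0 home, about 0.0025 as the bead passes. Pulling the lamp straight up takes about 10 N more than its weight; it is free of the catches after about 8 mm
- shoe: brown leather loafer standing on its sole on the bench (top at z = 0) with its mouth open upwards, 285 long, 98 wide, about 90 mm high at the back, 0.36 kg, loose. Origin: on the bench under the mouth, 70 mm ahead of the back of the heel; x: towards the toe. (Its mate is upside down, sole up, on the iron last stand at the back and is not meant.)
- shoe_mouth (a point): middle of the mouth of the standing shoe, 85 mm above the bench; the mouth is about 125 mm long (along the shoe) and 50 mm wide. Axes as the shoe's
- tape_roll: roll of cream masking tape lying flat, 72 mm across, 22 mm high; a bystander. Origin: centre of its underside
- cream_jar: small glass jar with a black lid, 57 mm across, 36 mm high, standing close behind the dock; a bystander. Origin: centre of its underside
- heel_piece: new black rubber heel piece lying flat, D-shaped, 63 x 58 x 9 mm, beside the shoe; a bystander. Origin: centre of its underside
- hammer: hammer lying on the left of the bench, 260 mm long; a bystander. Origin: centre of its underside
- cement_tub: white square plastic tub with a blue spout, 85 mm square, 155 mm high; a bystander. Origin: centre of its underside
- thinner_can: white round can with a red cap, 72 mm across, 147 mm high; a bystander. Origin: centre of its underside
- pincers: lasting pincers lying flat, 190 mm long; a bystander. Origin: centre of its underside
- screwdriver: screwdriver lying on the right of the bench, 200 mm long; a bystander. Origin: centre of its underside

How it is judged (in metres and radians):
On the way:
1. the lamp is drawn up upright until its foot is clear of the dock (z of lamp in the frame of dock above 0.036 m and angle between lamp's own z axis and vertical below 0.3 rad and contact force between the fingers and lamp above 1 N), for 0.05 s.
At the end, for the whole second after the job is handed in: Held still in the gripper, touching neither dock nor shoe: beam at least 40 degrees below level and passing within 35 mm (along the lamp y and z) of the middle of the shoe mouth, glass 70 to 230 mm from the mouth along the beam and over 140 mm above the bench (x of shoe_mouth in the frame of lens between 0.07 and 0.23 m and y of shoe_mouth in the frame of lens between -0.035 and 0.035 m and z of shoe_mouth in the frame of lens between -0.035 and 0.035 m and angle between lens's own x axis and vertical above 2.27 rad and height (world z) of lens above 0.14 m and contact force between the fingers and lamp above 2 N and contact force between lamp and dock below 0.1 N and contact force between lamp and shoe below 0.1 N and linear speed of lamp below 0.05 m/s and angular speed of lamp below 0.3 rad/s); the arm keeps its last pose, push and grip.
It fails at once if the lamp is tipped more than 17 degrees while its foot is still in the dock (z of lamp in the frame of dock below 0.03 m and horizontal distance between lamp and dock below 0.05 m and angle between lamp's own z axis and vertical above 0.3 rad).
It fails at once if the lamp touches the shoe (contact force between lamp and shoe above 0.5 N).
It fails at once if the shoe is shifted more than 20 mm (distance of shoe from where it was at the start of the episode above 0.02 m).
It fails at once if a bystander is moved more than 30 mm (distance of any of tape_roll, cream_jar, heel_piece, hammer, cement_tub, thinner_can, pincers, screwdriver from where it was at the start of the episode above 0.03 m).
It also fails if it takes over 35 s, if anything falls off the work surface, if the arm or the gripper's body presses on something with over 40 N, if the wrist force passes 120 N, or if a joint passes its speed limit or range.

ROBOT

A 6-joint arm with a two-finger parallel gripper is mounted at the origin on the work surface. World frame = base frame: x ahead of the robot, y to its left, z up, the work surface at z = 0. Lengths are in m, angles in degrees, forces in N, time in s.
With the tool pointing down it reaches from about 0.35 to 0.875 m from the base axis. Payload 4.2 kg.
Tool frame: the origin (TCP) lies between the finger pads; the fingertips stand 17 mm ahead of it and the grasp point (between the pads) lies 2 mm behind it; z points along the fingers, y is the line along which they close (so a half turn about z gives the same grasp; the last joint's range is limited). The gripper opens to 87 mm and grips with 3 to 60 N. Pads are 19 mm wide; open, the fingers measure 117 mm over their backs; the gripper's body (75 mm by 190 mm) begins 51 mm behind the grasp point.
Start: joints at [86.837, 22.042, 0.453, 0, -68.411, -14.817], TCP at [0.193, 0.594, 0.24] pointing down, gripper open.
Joint ranges: [-179.83, 179.83], [-69.29, 118.12], [-61.27, 80.66], [-181.25, 117.63], [-171.15, -9.14], [-177.46, 177.46]. Speed limits (degrees/s): [159.86, 159.86, 180, 180, 180, 180].

INTERFACE

Orientations are given as a 3x3 rotation matrix whose columns are the frame's x, y, z axes.
In Python, from station import r gives the robot as it stands.
- The arm moves only by the tool servo_tool, never from a script. Its argument "targets" is a list of rows, each a list of 5 numbers: the shift along the world's x, y, z in units of 30 mm (1.0 is 30 mm), then the turn about the world's z in rad, then the finger opening in mm, from 0 to 87. In form: [[x, y, z, turn, gripper], ...]. A call has exactly 5 rows; each row is the pose to reach, as a shift and turn from the pose commanded when the call began; what a row does not reach only later rows make up. A row lasts 1/12 s, in which the tool goes at most 41.7 mm and 7.16 degrees, less where a joint would pass 70% of its speed; a pose out of reach is approached as far as the arm can. A call with a gripper value outside its range is refused whole. The fingers move at their own pace and stop on an object; the grip force is fixed at half the most. Time passes only in rows, so rows that repeat a pose let the fingers close, or fill a call up. It gives the time, the measured TCP pose, the force, the opening and the grip force at its end, in the units of the state.
- r.sense(): the state, without advancing time (a new reading comes with each control period).
- r.capture(name): name is "side" or "top" or "wrist"; returns a dict with "pixels" (480x640x3 uint8, red, green, blue), "fx", "fy", "cx", "cy" (pixels), "world_from_camera" (4x4, takes a point from camera to world coordinates). Camera axes: x right, y down, z forward; pixel columns grow to the right and rows downward; lengths in m; the calibration is good to about 2 mm. The wrist camera is an equidistant fisheye: a pixel r from the principal point sees the ray r / f radians off the axis. A picture is of the moment at which its call begins. There is no depth.
- r.finish_job(): hands the job in; it is judged then, once.
The state is a dict: "time_s": time; "joints": joint angles; "joint_velocities": joint speeds; "effort": joint torques, N m; "tcp_pos": TCP position; "ee_rot": TCP orientation; "wrist_force": force on the tool from outside, world axes, zero at the start; "moment": the same for the moment, N m; "gripper_width": opening from 0.0 (shut) to 1.0 (fully open); "gripper_force": force on a finger pad.
Only numpy, scipy, OpenCV 4.12 (cv2) and the standard library are available. Lean on these libraries where they do the work, as an engineer would, in place of code of your own. Each camera call takes 0.05 s, during which the arm holds its last target. There are 200 camera calls.

## Working session

There is one attempt and no reset: what is moved stays moved. The work goes in short steps, Python scripts to look and compute and a tool call to move; the robot and the scene stay as the last step left them, time stands still between calls to the robot, and variables do not carry over. Pictures are saved under pics/ and viewed, at most 10 in all, crops included, and the job is handed in when it is done.

Besides the shell and the picture viewer there is one more tool, called after "Request:" as name([rows], argument=value, ...), one row to a line, values as JSON. servo_tool: Moves the arm, as the interface text tells. Its arguments: {"type":"object","properties":{"targets":{"type":"array","items":{"type":"array","items":{"type":"number"}}}},"required":["targets"]}

```bash
ls; mkdir -p pics; cat > h.py <<'E'
import numpy as np, cv2
from station import r
def snap(n):
    c=r.capture(n); return c
def save(c,f): cv2.imwrite('pics/'+f,cv2.cvtColor(c['pixels'],cv2.COLOR_RGB2BGR))
def ground(c,u,v,z):
    T=np.array(c['world_from_camera']); d=T[:3,:3]@np.array([(u-c['cx'])/c['fx'],(v-c['cy'])/c['fy'],1]); o=T[:3,3]
    return o+d*(z-o[2])/d[2]
def proj(c,p):
    T=np.linalg.inv(np.array(c['world_from_camera'])); q=T[:3,:3]@np.array(p)+T[:3,3]
    return np.array([c['cx']+c['fx']*q[0]/q[2],c['cy']+c['fy']*q[1]/q[2]])
E
python3 - <<'E'
from h import *
import pickle
for n in('top','side'):
    c=snap(n); save(c,n+'0.png'); pickle.dump(c,open(n+'0.pkl','wb')); print(n,c['fx'],np.round(c['world_from_camera'],3).tolist())
s=r.sense(); print(s['time_s'],np.round(s['ee_rot'],3).tolist(),s['wrist_force'])
E
```

```text
pics
top 487.959398663425 [[0.12, -0.969, 0.217, 0.316], [-0.993, -0.118, 0.023, -0.017], [0.004, -0.219, -0.976, 1.299], [0.0, 0.0, 0.0, 1.0]]
side 479.8278267606474 [[0.726, -0.508, 0.464, 0.051], [-0.688, -0.533, 0.493, -0.574], [-0.003, -0.677, -0.736, 0.975], [0.0, 0.0, 0.0, 1.0]]
0.1 [[0.951, -0.309, -0.001], [-0.309, -0.951, -0.002], [0.0, 0.002, -1.0]] [-0.35702722 -0.02108634  0.3203855 ]
```

View pics/top0.png

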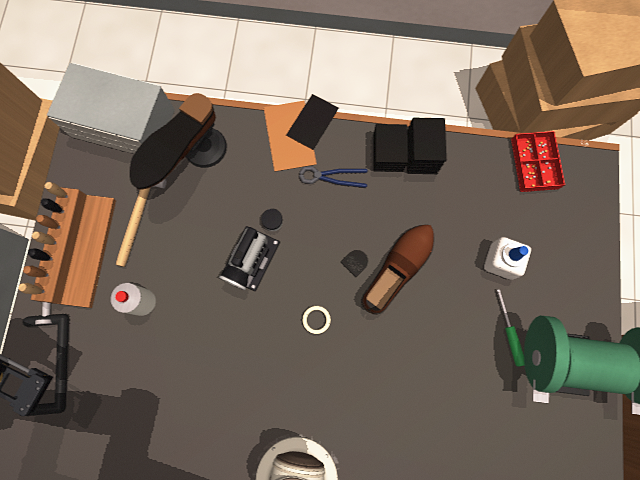

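View pics/side0.png

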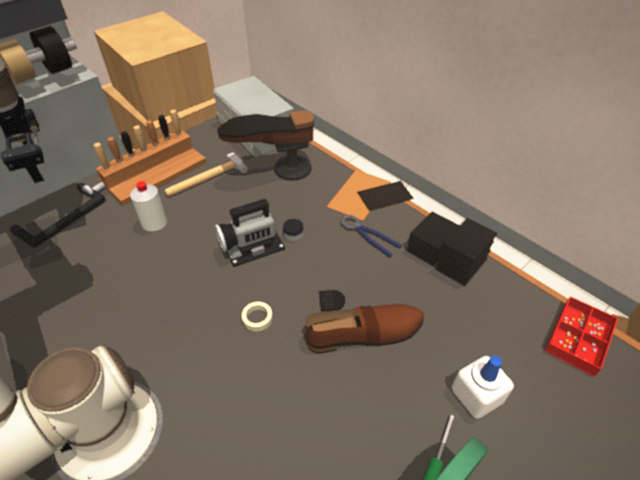

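The top view shows the lamp docked at about (250,258) with its nose to the lower left and the jar behind it at (271,218). The standing shoe runs from its heel at (372,308) to its toe at (428,230), and the tape is at (316,319). The side view shows the lamp at (250,230). I'll zoom in on both.

```bash
python3 - <<'E'
import cv2,numpy as np
a=cv2.imread('pics/top0.png')[215:305,205:295]; b=cv2.imread('pics/side0.png')[190:280,205:295]
d=cv2.imread('pics/top0.png')[215:325,350:440];
R=lambda i,k:cv2.resize(i,None,fx=k,fy=k,interpolation=cv2.INTER_CUBIC)
p=np.hstack([R(a,4.4),R(b,4.4)]); cv2.imwrite('pics/z1.png',p); 
d=cv2.imread('pics/top0.png')[220:320,355:440]; e=cv2.imread('pics/side0.png')[290:360,295:430]
D=R(d,4);E=R(e,3);o=np.zeros((400,800,3),np.uint8);o[:400,:340]=D;o[:210,345:345+405]=E;cv2.imwrite('pics/z2.png',o)
E
```

```text
(no output)
```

View pics/z1.png

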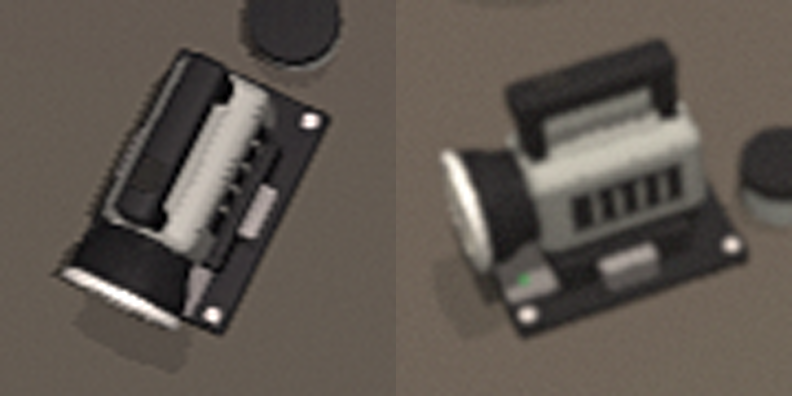

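View pics/z2.png

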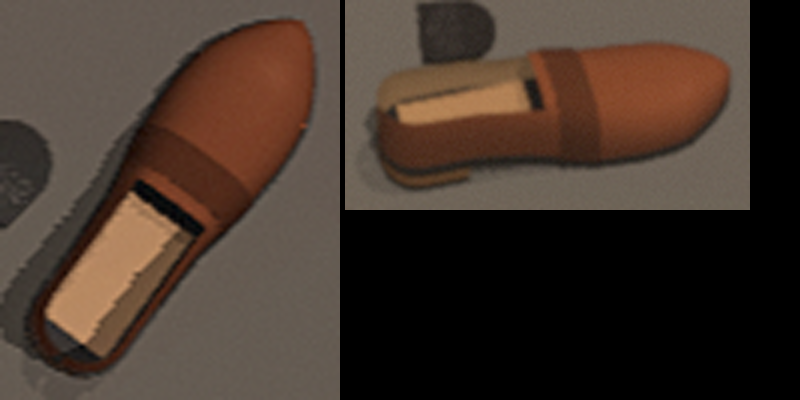

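```bash
cat > m.py <<'E'
from h import *
import pickle
from scipy.optimize import least_squares
t=pickle.load(open('top0.pkl','rb'));s=pickle.load(open('side0.pkl','rb'))
ct=lambda u,v:np.array([205+u/4.4-.5,215+v/4.4-.5]); cs=lambda u,v:np.array([205+(u-396)/4.4-.5,190+v/4.4-.5])
# (cam, px, dock-frame point)
O=[(t,ct(330,120),(-.075,.052,.010)),(t,ct(222,335),(.075,.052,.010)),(s,cs(747,255),(-.075,.052,.010)),(s,cs(524,336),(.075,.052,.010)),
(t,ct(203,57),(-.05,0,.148)),(t,ct(147,203),(.05,0,.148)),(s,cs(665,48),(-.05,0,.148)),(s,cs(511,93),(.05,0,.148)),
(t,ct(66,271),(.085,-.036,.068)),(t,ct(178,324),(.085,.036,.068))]
def res(p):
    c,n=np.cos(p[2]),np.sin(p[2]);R=np.array([[c,-n,0],[n,c,0],[0,0,1]])
    return np.concatenate([proj(k,R@np.array(q)+[p[0],p[1],0])-u for k,u,q in O])
f=least_squares(res,[.6,.1,np.radians(165)],loss='soft_l1');print(f.x,np.degrees(f.x[2]));print(np.round(res(f.x).reshape(-1,2),1).tolist())
dt=lambda u,v:(355+u/4-.5,220+v/4-.5); ds=lambda u,v:(295+(u-345)/3-.5,290+v/3-.5)
for n,p,z in(('heelback',dt(75,372),.085),('throat',dt(170,208),.085),('toe',dt(308,22),.03)): print(n,np.round(ground(t,*p,z),3))
for n,p,z in(('heelback',ds(380,108),.085),('throat',ds(537,78),.085),('toe',ds(729,75),.03)): print(n,np.round(ground(s,*p,z),3))
for n,p in(('jar',(271,218)),('tape',(316,319)),('heelpiece',(355,262)),('can',(132,299))): print(n,np.round(ground(t,*p,.03),3))
from station import r; 
E
python3 m.py
```

```text
[0.53364988 0.19424556 2.82341825] 161.76994937301026
[[0.8, -2.0], [0.3, -0.7], [1.1, -0.6], [-1.0, -0.8], [1.5, 0.2], [-4.7, 3.8], [0.1, -0.3], [-2.4, 1.1], [0.2, -0.0], [-0.0, -0.1]]
heelback [ 0.418 -0.14   0.085]
throat [ 0.527 -0.189  0.085]
toe [ 0.674 -0.278  0.03 ]
heelback [ 0.428 -0.139  0.085]
throat [ 0.53  -0.199  0.085]
toe [ 0.67  -0.278  0.03 ]
jar [0.641 0.152 0.03 ]
tape [ 0.389 -0.001  0.03 ]
heelpiece [ 0.549 -0.085  0.03 ]
can [0.382 0.479 0.03 ]
```

Request:
servo_tool([
  [1.2,-1.35,0,0,87],
  [2.2,-2.5,0,0,87],
  [3.2,-3.6,0,0,87],
  [4.2,-4.8,0,0,87],
  [5.2,-5.9,0,0,87],
])

```text
time_s: 0.52
tcp_pos: [0.3311, 0.4362, 0.2392]
ee_rot: [[0.951, -0.308, -0.001], [-0.308, -0.951, -0.001], [-0.0, 0.001, -1.0]]
wrist_force: [0.2, 0.4, -0.5]
gripper_width: 1.001
gripper_force: 0.0
```

Request:
servo_tool([
  [1,-1.1,0,0,87],
  [2,-2.3,0,0,87],
  [3,-3.4,0,0,87],
  [4,-4.6,0,0,87],
  [5,-5.7,0,0,87],
])

```text
time_s: 0.93
tcp_pos: [0.4684, 0.2795, 0.2394]
ee_rot: [[0.951, -0.308, -0.001], [-0.308, -0.951, -0.0], [-0.0, 0.0, -1.0]]
wrist_force: [0.4, -0.4, -0.3]
gripper_width: 1.001
gripper_force: 0.0
```

Request:
servo_tool([
  [0.8,-0.9,0,0,87],
  [1.4,-1.6,0,0,87],
  [1.63,-1.88,0,0,87],
  [1.63,-1.88,0,0,87],
  [1.63,-1.88,0,0,87],
])

```text
time_s: 1.35
tcp_pos: [0.5165, 0.2248, 0.2391]
ee_rot: [[0.951, -0.31, -0.001], [-0.31, -0.951, -0.0], [-0.001, 0.001, -1.0]]
wrist_force: [-0.8, 0.7, 0.8]
gripper_width: 0.999
gripper_force: 0.0
```

```bash
python3 - <<'E'
from h import *
c=snap('wrist');save(c,'w1.png')
s=r.sense();T=np.linalg.inv(np.array(c['world_from_camera']))
print(s['time_s'],s['tcp_pos'],np.round(s['ee_rot'],3).tolist(),c['fx'],c['cx'],c['cy'])
yaw=2.8234;R=np.array([[np.cos(yaw),-np.sin(yaw),0],[np.sin(yaw),np.cos(yaw),0],[0,0,1]])
for q in[(-.05,.012,.148),(.05,.012,.148),(.05,-.012,.148),(-.05,-.012,.148),(.075,.052,.01),(-.075,.052,.01),(-.075,-.052,.01),(.085,.036,.068),(.085,-.036,.068)]:
    p=T[:3,:3]@(R@np.array(q)+[.5336,.1942,0])+T[:3,3];a=np.arctan2(np.hypot(p[0],p[1]),p[2]);k=a/np.hypot(p[0],p[1])*c['fx']
    print(q,np.round([c['cx']+k*p[0],c['cy']+k*p[1]]))
E
```

```text
1.4 [0.51618305 0.22541906 0.23919961] [[0.951, -0.309, -0.001], [-0.309, -0.951, -0.0], [-0.001, 0.0, -1.0]] 371.64829954431775 319.2060055736012 232.2392579450925
(-0.05, 0.012, 0.148) [375. 130.]
(0.05, 0.012, 0.148) [369. 276.]
(0.05, -0.012, 0.148) [335. 276.]
(-0.05, -0.012, 0.148) [337. 130.]
(0.075, 0.052, 0.01) [388. 244.]
(-0.075, 0.052, 0.01) [394. 102.]
(-0.075, -0.052, 0.01) [290. 100.]
(0.085, 0.036, 0.068) [382. 275.]
(0.085, -0.036, 0.068) [305. 275.]
```

View pics/w1.png

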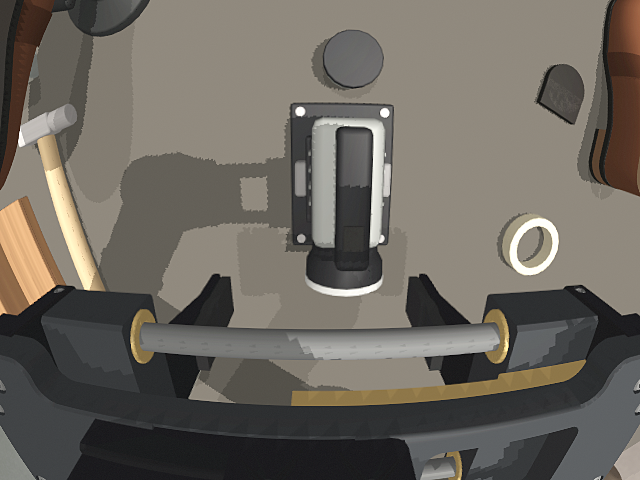

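The wrist view shows the handle bar at x 336–374, y 127–270. That matches the projection to about 3 px, so the pose is confirmed. I'll go over it and down.

Request:
servo_tool([
  [0.6,-0.65,0,0,87],
  [1.06,-1.19,0,0,87],
  [1.06,-1.19,-0.5,0,87],
  [1.06,-1.19,-1.2,0,87],
  [1.06,-1.19,-1.9,0,87],
])

```text
time_s: 1.82
tcp_pos: [0.5482, 0.1908, 0.1826]
ee_rot: [[0.952, -0.307, 0.002], [-0.307, -0.952, 0.001], [0.001, -0.002, -1.0]]
wrist_force: [-0.0, -0.3, -0.4]
gripper_width: 1.0
gripper_force: 0.0
```

Request:
servo_tool([
  [0,0,-0.7,0,87],
  [0,0,-1.2,0,87],
  [0,0,-1.54,0,87],
  [0,0,-1.54,0,87],
  [0,0,-1.54,0,87],
])

```text
time_s: 2.23
tcp_pos: [0.5483, 0.1902, 0.1365]
ee_rot: [[0.952, -0.307, -0.0], [-0.307, -0.952, -0.0], [0.0, 0.0, -1.0]]
wrist_force: [-0.2, 0.1, 0.6]
gripper_width: 0.999
gripper_force: 0.0
```

Request:
servo_tool([
  [0,0,0,0,40],
  [0,0,0,0,20],
  [0,0,0,0,10],
  [0,0,0,0,10],
  [0,0,0,0,10],
])

```text
time_s: 2.65
tcp_pos: [0.5487, 0.1893, 0.1369]
ee_rot: [[0.951, -0.309, 0.001], [-0.309, -0.951, 0.001], [0.001, -0.001, -1.0]]
wrist_force: [-0.4, 0.8, 0.1]
gripper_width: 0.706
gripper_force: 0.0
```

Request:
servo_tool([
  [0,0,0,0,10],
  [0,0,0,0,10],
  [0,0,0,0,10],
  [0,0,0,0,10],
  [0,0,0,0,10],
])

```text
time_s: 3.07
tcp_pos: [0.5485, 0.1893, 0.1363]
ee_rot: [[0.951, -0.309, -0.0], [-0.309, -0.951, -0.0], [-0.0, 0.0, -1.0]]
wrist_force: [0.2, 0.3, 0.1]
gripper_width: 0.325
gripper_force: 0.0
```

Request:
servo_tool([
  [0,0,0,0,10],
  [0,0,0,0,10],
  [0,0,0,0,10],
  [0,0,0,0,10],
  [0,0,0,0,10],
])

```text
time_s: 3.48
tcp_pos: [0.5485, 0.1894, 0.1363]
ee_rot: [[0.951, -0.309, 0.0], [-0.309, -0.951, 0.0], [-0.0, -0.0, -1.0]]
wrist_force: [-0.2, 0.6, -0.7]
gripper_width: 0.277
gripper_force: 30.0
```

Request:
servo_tool([
  [0,0,0.1,0,10],
  [0,0,0.2,0,10],
  [0,0,0.3,0,10],
  [0,0,0.4,0,10],
  [0,0,0.5,0,10],
])

```text
time_s: 3.9
tcp_pos: [0.549, 0.1894, 0.1526]
ee_rot: [[0.951, -0.308, 0.001], [-0.308, -0.951, -0.0], [0.001, 0.0, -1.0]]
wrist_force: [0.8, 0.5, -2.5]
gripper_width: 0.269
gripper_force: 30.0
```

Request:
servo_tool([
  [0,0,0.15,0,10],
  [0,0,0.3,0,10],
  [0,0,0.45,0,10],
  [0,0,0.6,0,10],
  [0,0,0.7,0,10],
])

```text
time_s: 4.32
tcp_pos: [0.5488, 0.1893, 0.1735]
ee_rot: [[0.951, -0.309, 0.001], [-0.309, -0.951, 0.001], [0.001, -0.001, -1.0]]
wrist_force: [-0.1, -0.1, -2.5]
gripper_width: 0.271
gripper_force: 30.0
```

Request:
servo_tool([
  [0,0,0.5,0,10],
  [0,0,1,0,10],
  [0,0,1.5,0,10],
  [0,0,1.5,0,10],
  [0,0,1.5,0,10],
])

```text
time_s: 4.73
tcp_pos: [0.5487, 0.1895, 0.218]
ee_rot: [[0.951, -0.309, 0.002], [-0.309, -0.951, 0.001], [0.001, -0.002, -1.0]]
wrist_force: [-0.7, 0.5, -3.0]
gripper_width: 0.274
gripper_force: 30.0
```

```bash
python3 - <<'E'
from h import *
import pickle
o=[]
c=snap('side');save(c,'s2.png');a=c['pixels'][120:270,190:320]
t=snap('top');save(t,'t2.png');b=t['pixels'][200:300,200:300]
R=lambda i:cv2.resize(i[...,::-1],(400,int(400*i.shape[0]/i.shape[1])),interpolation=cv2.INTER_CUBIC)
A,B=R(a),R(b);p=np.zeros((max(len(A),len(B)),800,3),np.uint8);p[:len(A),:400]=A;p[:len(B),400:]=B
cv2.imwrite('pics/l2.png',p);print(r.sense()['time_s'],r.sense()['moment'])
E
```

```text
4.8333 [-0.0355979  -0.06985023  0.02009289]
```

View pics/l2.png

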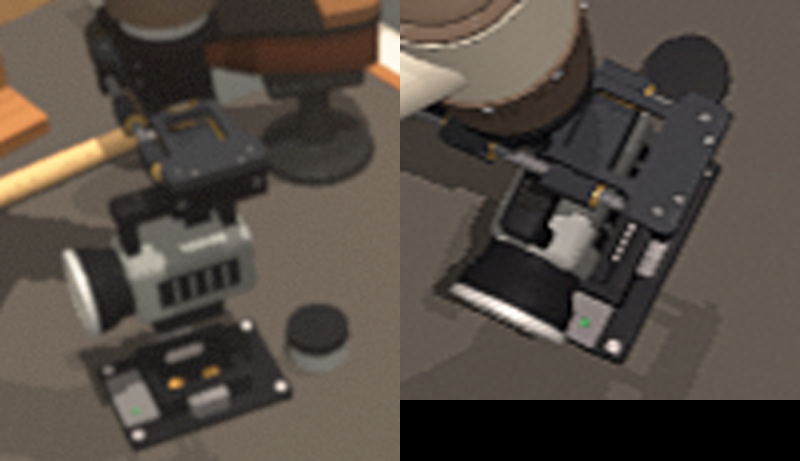

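Request:
servo_tool([
  [0.1,0.6,0,0.12,10],
  [0.2,1.2,0,0.24,10],
  [0.3,1.8,0,0.36,10],
  [0.4,2.4,0,0.48,10],
  [0.5,3.0,0,0.6,10],
])

```text
time_s: 5.25
tcp_pos: [0.563, 0.2797, 0.2156]
ee_rot: [[0.958, 0.288, -0.003], [0.288, -0.958, -0.002], [-0.003, 0.001, -1.0]]
wrist_force: [0.3, 0.3, -2.5]
gripper_width: 0.269
gripper_force: 30.0
```

```bash
python3 -c "
from h import *
s=r.sense();print(s['time_s'],np.round(s['joints'],1),s['tcp_pos'])"
```

```text
5.25 [ 41.1  23.4  -0.9  -0.  -65.8  65.6] [0.5629754  0.27972858 0.21560582]
```

Request:
servo_tool([
  [0.1,0.4,0,0.12,10],
  [0.2,0.8,0,0.24,10],
  [0.3,1.2,0,0.36,10],
  [0.45,1.6,0,0.48,10],
  [0.57,1.95,0,0.6,10],
])

```text
time_s: 5.67
tcp_pos: [0.5802, 0.3383, 0.2153]
ee_rot: [[0.628, 0.779, -0.003], [0.779, -0.628, -0.002], [-0.003, -0.001, -1.0]]
wrist_force: [0.4, 0.1, -2.6]
gripper_width: 0.27
gripper_force: 30.0
```

Request:
servo_tool([
  [0,0,0,0.12,10],
  [0,0,0,0.24,10],
  [0,0,0,0.371,10],
  [0,0,-0.7,0.371,10],
  [0,0,-1.4,0.371,10],
])

```text
time_s: 6.08
tcp_pos: [0.5808, 0.3381, 0.1747]
ee_rot: [[0.308, 0.951, 0.001], [0.951, -0.308, 0.001], [0.001, 0.001, -1.0]]
wrist_force: [-0.4, -0.1, -3.7]
gripper_width: 0.273
gripper_force: 30.0
```

Request:
servo_tool([
  [0,0,-0.5,0,10],
  [0,0,-1.0,0,10],
  [0,0,-1.2,0,10],
  [0,0,-1.2,0,10],
  [0,0,-1.2,0,10],
])

```text
time_s: 6.5
tcp_pos: [0.5806, 0.3377, 0.1388]
ee_rot: [[0.308, 0.951, -0.001], [0.951, -0.308, -0.001], [-0.001, -0.0, -1.0]]
wrist_force: [0.2, -0.6, -3.1]
gripper_width: 0.271
gripper_force: 30.0
```

```bash
python3 - <<'E'
from h import *
c=snap('side');save(c,'s3.png');a=c['pixels'][130:260,160:310]
t=snap('top');save(t,'t3.png');b=t['pixels'][200:300,160:290]
R=lambda i:cv2.resize(i[...,::-1],(400,int(400*i.shape[0]/i.shape[1])),interpolation=cv2.INTER_CUBIC)
A,B=R(a),R(b);p=np.zeros((max(len(A),len(B)),800,3),np.uint8);p[:len(A),:400]=A;p[:len(B),400:]=B
cv2.imwrite('pics/l3.png',p);s=r.sense();print(s['time_s'],s['tcp_pos'],s['ee_rot'])
E
```

```text
6.6 [0.58120963 0.33822688 0.14036538] [[ 0.30829532  0.95128927  0.00164865]
 [ 0.95128951 -0.30829721  0.00104906]
 [ 0.00150623  0.00124492 -0.99999809]]
```

View pics/l3.png

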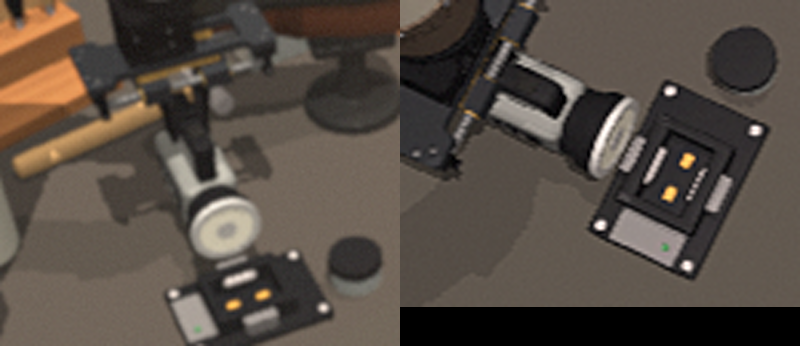

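Request:
servo_tool([
  [0,0,-0.15,0,10],
  [0,0,-0.28,0,10],
  [0,0,-0.28,0,10],
  [-0.05,-0.16,-0.28,0,10],
  [-0.09,-0.29,-0.28,0,10],
])

```text
time_s: 7.02
tcp_pos: [0.5792, 0.331, 0.1323]
ee_rot: [[0.308, 0.951, 0.005], [0.951, -0.308, 0.005], [0.006, 0.003, -1.0]]
wrist_force: [1.2, 6.4, 0.9]
gripper_width: 0.274
gripper_force: 30.0
```

Request:
servo_tool([
  [-0.03,-0.1,0,0,10],
  [-0.06,-0.2,0,0,10],
  [-0.09,-0.29,0,0,10],
  [-0.12,-0.38,0,0,10],
  [-0.15,-0.48,0,0,10],
])

```text
time_s: 7.43
tcp_pos: [0.5767, 0.3187, 0.1351]
ee_rot: [[0.307, 0.952, 0.011], [0.952, -0.307, 0.01], [0.013, 0.008, -1.0]]
wrist_force: [1.0, 7.6, 3.9]
gripper_width: 0.27
gripper_force: 30.0
```

Request:
servo_tool([
  [-0.03,-0.1,0.3,0,10],
  [-0.08,-0.25,0.45,0,10],
  [-0.13,-0.4,0.55,0,10],
  [-0.18,-0.56,0.65,0,10],
  [-0.24,-0.73,0.73,0,10],
])

```text
time_s: 7.85
tcp_pos: [0.5668, 0.2929, 0.154]
ee_rot: [[0.308, 0.951, 0.002], [0.951, -0.308, 0.002], [0.002, 0.002, -1.0]]
wrist_force: [0.8, 3.9, 0.7]
gripper_width: 0.273
gripper_force: 30.0
```

Request:
servo_tool([
  [-0.07,-0.22,0.08,0,10],
  [-0.14,-0.44,0.15,0,10],
  [-0.21,-0.66,0.22,0,10],
  [-0.29,-0.88,0.28,0,10],
  [-0.36,-1.1,0.33,0,10],
])

```text
time_s: 8.27
tcp_pos: [0.5556, 0.2593, 0.1637]
ee_rot: [[0.308, 0.951, 0.002], [0.951, -0.308, 0.001], [0.001, 0.001, -1.0]]
wrist_force: [1.3, 3.8, 3.1]
gripper_width: 0.27
gripper_force: 30.0
```

```bash
python3 - <<'E'
from h import *
c=snap('side');save(c,'s4.png');a=c['pixels'][130:260,160:310]
t=snap('top');save(t,'t4.png');b=t['pixels'][200:300,160:290]
R=lambda i:cv2.resize(i[...,::-1],(400,int(400*i.shape[0]/i.shape[1])),interpolation=cv2.INTER_CUBIC)
A,B=R(a),R(b);p=np.zeros((max(len(A),len(B)),800,3),np.uint8);p[:len(A),:400]=A;p[:len(B),400:]=B
cv2.imwrite('pics/l4.png',p);s=r.sense();print(s['time_s'],s['tcp_pos'])
E
```

```text
8.3667 [0.55546342 0.25860578 0.16374109]
```

View pics/l4.png

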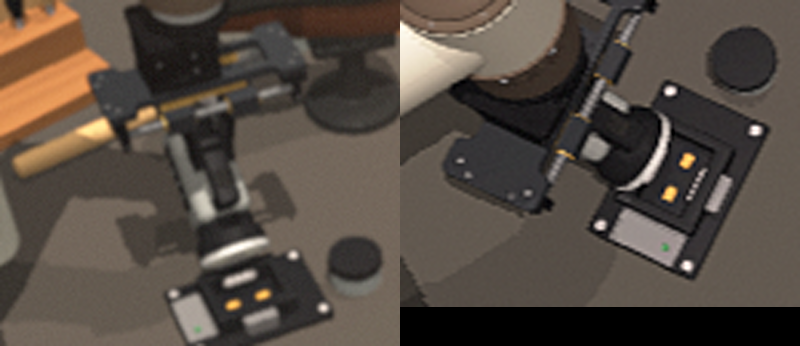

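Request:
servo_tool([
  [-0.07,-0.22,0.03,0,10],
  [-0.14,-0.44,0.05,0,10],
  [-0.21,-0.66,0.06,0,10],
  [-0.29,-0.88,0.06,0,10],
  [-0.36,-1.1,0.05,0,10],
])

```text
time_s: 8.78
tcp_pos: [0.5445, 0.2262, 0.164]
ee_rot: [[0.309, 0.951, 0.0], [0.951, -0.309, 0.0], [0.0, 0.0, -1.0]]
wrist_force: [2.7, 3.9, 2.1]
gripper_width: 0.274
gripper_force: 30.0
```

Request:
servo_tool([
  [-0.06,-0.18,0,0,10],
  [-0.12,-0.36,-0.01,0,10],
  [-0.18,-0.54,-0.02,0,10],
  [-0.23,-0.72,-0.03,0,10],
  [-0.23,-0.72,-0.03,0,10],
])

```text
time_s: 9.2
tcp_pos: [0.5366, 0.2039, 0.1627]
ee_rot: [[0.309, 0.951, -0.003], [0.951, -0.309, -0.001], [-0.002, -0.002, -1.0]]
wrist_force: [2.3, 2.4, -0.2]
gripper_width: 0.276
gripper_force: 30.0
```

Request:
servo_tool([
  [0,0,0.8,0,10],
  [0,0,1.9,0,10],
  [0,0,3.0,0,10],
  [0,0,4.1,0,10],
  [0,0,5.0,0,10],
])

```text
time_s: 9.62
tcp_pos: [0.5353, 0.2029, 0.3135]
ee_rot: [[0.309, 0.951, -0.007], [0.951, -0.309, -0.006], [-0.008, -0.005, -1.0]]
wrist_force: [0.2, 0.6, -3.3]
gripper_width: 0.276
gripper_force: 30.0
```

Request:
servo_tool([
  [0,-0.5,0.3,0,10],
  [-0.1,-1.4,0.5,0,10],
  [-0.2,-2.4,0.5,0,10],
  [-0.3,-3.4,0.5,0,10],
  [-0.4,-4.4,0.5,0,10],
])

```text
time_s: 10.03
tcp_pos: [0.5223, 0.0701, 0.3254]
ee_rot: [[0.309, 0.951, -0.01], [0.951, -0.309, -0.004], [-0.007, -0.008, -1.0]]
wrist_force: [0.6, -0.7, -3.0]
gripper_width: 0.273
gripper_force: 30.0
```

Request:
servo_tool([
  [-0.1,-1,0,0,10],
  [-0.2,-2,0,0,10],
  [-0.3,-3,0,0,10],
  [-0.35,-3.6,0,0,10],
  [-0.4,-4.1,0,0,10],
])

```text
time_s: 10.45
tcp_pos: [0.5098, -0.0529, 0.3254]
ee_rot: [[0.311, 0.95, -0.011], [0.95, -0.311, -0.002], [-0.005, -0.01, -1.0]]
wrist_force: [-0.2, 0.0, -1.9]
gripper_width: 0.27
gripper_force: 30.0
```

Request:
servo_tool([
  [0,-0.5,0,0,10],
  [0,-0.9,0,0,10],
  [0,-1.2,0,0,10],
  [0,-1.33,0,0,10],
  [0,-1.33,0,0,10],
])

```text
time_s: 10.87
tcp_pos: [0.5129, -0.0905, 0.3275]
ee_rot: [[0.31, 0.951, -0.003], [0.951, -0.31, -0.0], [-0.001, -0.003, -1.0]]
wrist_force: [-0.3, -0.6, -2.9]
gripper_width: 0.271
gripper_force: 30.0
```

```bash
python3 - <<'E'
from h import *
import pickle
c=snap('side');pickle.dump(c,open('s5.pkl','wb'));save(c,'s5.png');t=snap('top');pickle.dump(t,open('t5.pkl','wb'));save(t,'t5.png')
s=r.sense();print(s['time_s'],s['tcp_pos'])
g=np.array(s['tcp_pos'])
for k in(c,t):print(proj(k,g),proj(k,(.484,-.173,.085)))
a=c['pixels'][190:370,220:400];b=t['pixels'][190:340,280:430]
R=lambda i:cv2.resize(i[...,::-1],(400,400),interpolation=cv2.INTER_CUBIC)
cv2.imwrite('pics/l5.png',np.hstack([R(a),R(b)]))
E
```

```text
10.9667 [ 0.51339913 -0.08948985  0.327924  ]
[318.98665738 214.96853765] [335.48803753 320.22103855]
[366.11688993 253.93479767] [389.05293614 287.8473526 ]
```

View pics/l5.png

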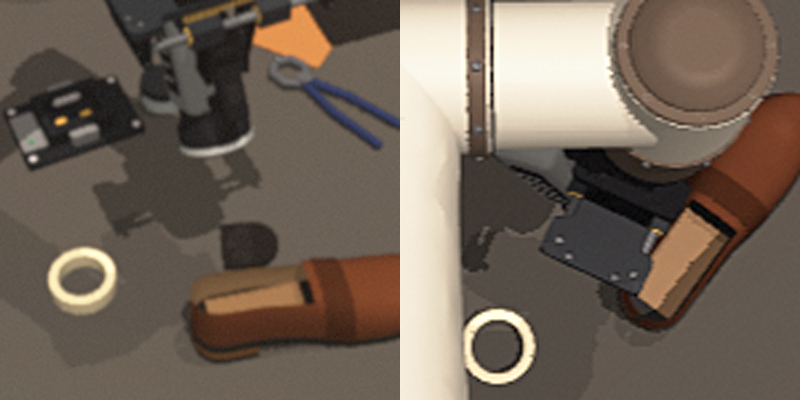

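```bash
cat > fit.py <<'E'
from h import *
import pickle,sys
from scipy.optimize import least_squares
s=pickle.load(open('s5.pkl','rb'));g=np.array([.5131,-.0900,.3298])
az=np.radians(251.9);u=np.array([np.cos(az),np.sin(az),0]);y=np.array([-u[1],u[0],0]);zz=np.array([0,0,1.])
def axes(th):
    X=np.cos(th)*u-np.sin(th)*zz; Z=np.sin(th)*u+np.cos(th)*zz; return X,Z
def pt(th,gx,q):X,Z=axes(th);return g+(q[0]-gx)*X+q[1]*y+(q[2]-.128)*Z
ph=np.linspace(0,2*np.pi,180)
def ext(p):
    C=np.array([proj(s,pt(p[0],p[1],(.085,.036*np.cos(a),.058+.036*np.sin(a)))) for a in ph])
    return np.array([C[:,0].min(),C[:,0].max(),C[:,1].max()])
obs=np.array([220+183/2.222,220+254/2.222,190+157.5/2.222])-.5
for d in range(40,76,5):print(d,np.round(ext([np.radians(d),-.015])-obs,1))
f=least_squares(lambda p:ext(p)-obs,[1,-.015],x_scale=[.1,.01],diff_step=1e-3);print(np.degrees(f.x[0]),f.x[1],f.fun)
E
python3 fit.py
python3 - <<'E'
from h import *
import pickle
c=snap('wrist');pickle.dump(c,open('w5.pkl','wb'));save(c,'w5.png')
E
```

```text
40 [ 7.4  8.2 10.5]
45 [5.2 6.  7.7]
50 [2.9 3.9 4.9]
55 [0.8 1.7 2.1]
60 [-1.4 -0.4 -0.8]
65 [-3.5 -2.5 -3.8]
70 [-5.6 -4.6 -6.9]
75 [ -7.6  -6.6 -10.2]
57.51756298436992 -0.013636109551769679 [-0.49479127  0.49044349  0.01097055]
```

View pics/w5.png

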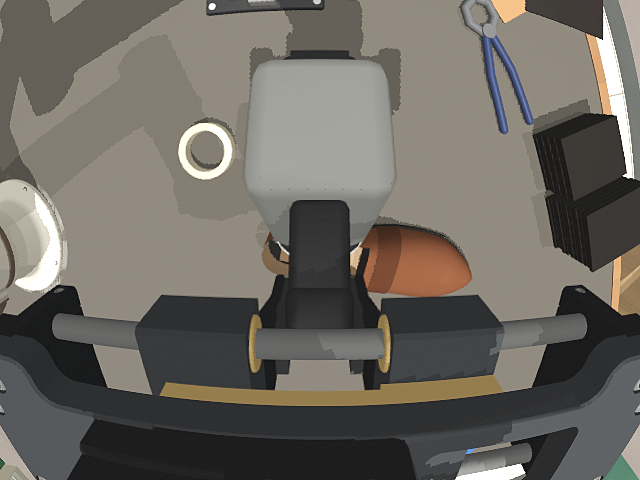

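The side view shows the rim ellipse ending at about (302,256) and (334,249), which fits a 57.5° tilt with the grip 14 mm behind the bar's middle. The wrist view shows the lamp straight in the gripper at (320,150) with the shoe ahead of it. Next I'll compute the aim.

```bash
cat >> fit.py <<'E'
th,gx=f.x;L=pt(th,gx,(.085,0,.058));X,Z=axes(th);M=np.array([.484,-.173,.085]);d=M-L
print('lens',L,'mouth in lens',d@X,d@y,d@Z,'shift to centre at .15',(M-.15*X-L)/.03)
E
python3 fit.py|tail -1; python3 -c "
from h import *
print(r.sense()['tcp_pos'],r.sense()['time_s'])"
```

```text
lens [ 0.51498807 -0.08422344  0.20900203] mouth in lens 0.15509031941170254 -0.0018738641310177635 0.012709181550072366 shift to centre at .15 [-0.19870567 -0.4068887   0.08437941]
[ 0.51352919 -0.08924785  0.32808354] 11.0167
```

Already within tolerance. I'll make the small centring move and let it settle.

Request:
servo_tool([
  [-0.05,-0.1,0.02,0,10],
  [-0.1,-0.2,0.04,0,10],
  [-0.15,-0.3,0.06,0,10],
  [-0.2,-0.4,0.08,0,10],
  [-0.2,-0.4,0.08,0,10],
])

```text
time_s: 11.43
tcp_pos: [0.5074, -0.1021, 0.3311]
ee_rot: [[0.309, 0.951, 0.0], [0.951, -0.309, -0.0], [-0.0, 0.0, -1.0]]
wrist_force: [-0.3, 0.4, -3.0]
gripper_width: 0.273
gripper_force: 30.0
```

Request:
servo_tool([
  [0,0,0,0,10],
  [0,0,0,0,10],
  [0,0,0,0,10],
  [0,0,0,0,10],
  [0,0,0,0,10],
])

```text
time_s: 11.85
tcp_pos: [0.5077, -0.1016, 0.3307]
ee_rot: [[0.308, 0.951, -0.0], [0.951, -0.308, 0.0], [-0.0, -0.0, -1.0]]
wrist_force: [0.2, -0.6, -2.9]
gripper_width: 0.274
gripper_force: 30.0
```

```bash
python3 - <<'E'
from h import *
s=r.sense();print(s['tcp_pos'],s['time_s'],s['joint_velocities'],s['gripper_force']);print(r.finish_job())
E
```

```text
[ 0.50773199 -0.10160494  0.33066499] 11.85 [ 0.02182763 -0.05737347 -0.01390112 -0.04809426 -0.07140319  0.00537307] 29.99995799968019
the job is handed in; nothing more can be done
None
```

The job is handed in at 11.85 s, with no verdict returned: the lamp came straight up out of its dock, was tipped nose-down by pushing its head against the dock's edge, and is held still about 57° below level, aimed at the middle of the shoe's mouth with the glass about 15 cm away (angle and distance measured from the camera images).

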